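# Hold the last bass key in its window for the axle rod

### The arm

A 7-joint arm with a two-finger parallel gripper is mounted at the origin on the work surface. World frame = base frame: x ahead of the robot, y to its left, z up, the work surface at z = 0. Lengths are in m, angles in rad, forces in N, time in s.
With the tool pointing down it reaches from about 0.35 to 0.9 m from the base axis. Payload 8.1 kg.
Tool frame: the origin (TCP) lies at the very end of the fingers, on their centre line; the grasp point (between the pads) lies 19 mm behind it; z points along the fingers, y is the line along which they close (so a half turn about z gives the same grasp; the last joint's range is limited). The gripper opens to 85 mm and grips with 20 to 120 N. Pads are 22 mm wide; open, the fingers measure 114 mm over their backs; the gripper's body (76 mm by 85 mm) begins 54 mm behind the grasp point. The pads swing forward as they close: fully open they stand 13 mm farther back than shut.
Start: joints at [-1.41, 0.434, 0.025, 1.573, -0.012, 1.134, -0.075], TCP at [0.163, 0.603, 0.203] pointing down, gripper open.
Joint ranges: [-2.62, 2.62], [-0.44, 2.09], [-1.27, 1.32], [0.08, 2.57], [-1.32, 4.46], [0.12, 2], [-2.74, 2.74]. Speed limits (rad/s): [2.22, 2.22, 3.01, 3.01, 3.14, 3.14, 3.14].

### API

Orientations are given as a unit quaternion [x, y, z, w].
In Python, from station import bot, optics, order gives the robot as it stands. The module is installed in compiled form; this text tells all that it offers.
- The arm moves only by the shell command python3 -m jog 'ROWS' [FORCE]. ROWS is JSON, a list that holds one entry, the list of rows, each a list of 5 numbers: the opening, from 0 (shut) to 1 (fully open), then the shift along the tool's x, y, z in mm, then the turn about the tool's z in rad. In form: [[[fingers, dx, dy, dz, yaw], ...]]. A call has 1 to 20 rows; each row is the pose to reach, as a shift and turn from the pose commanded when the call began, along the tool's axes at that moment; what a row does not reach only later rows make up. A row lasts 1/12 s, in which the tool goes at most 41.7 mm and 7.16 degrees, less where a joint would pass 70% of its speed; a pose out of reach is approached as far as the arm can. A call with a gripper value outside its range is refused whole. The fingers move at their own pace and stop on an object; FORCE is the grip in N (left out, the last holds). Time passes only in rows, so rows that repeat a pose let the fingers close. It gives the time, the measured TCP pose, the force, the opening and the grip force at its end, in the units of the state.
- bot.read_state(): the state, without advancing time (a new reading comes with each control period).
- optics.camera(name): name is "scene" or "top"; returns a dict with "pixels" (420x560x3 uint8, blue, green, red), "camera_matrix" (3x3 intrinsics, pixels), "R" (3x3) and "t" (3): a world point X has camera coordinates R X + t. Camera axes: x right, y down, z forward; pixel columns grow to the right and rows downward; lengths in m; the calibration is good to about 2 mm. A picture is of the moment at which its call begins. There is no depth.
- order.finish_job(): hands the job in; it is judged then, once.
The state is a dict: "time": time; "joints": joint angles; "joint_velocities": joint speeds; "joint_torque": joint torques, N m; "ee_pos": TCP position; "tool_rot": TCP orientation; "ft_force": force on the tool from outside, world axes, zero at the start; "torque": the same for the moment, N m; "opening": finger opening in m; "finger_force": force on a finger pad.
Only numpy, scipy, OpenCV 4.12 (cv2) and the standard library are available. Lean on these libraries where they do the work, as an engineer would, in place of code of your own. Each camera call takes 0.05 s, during which the arm holds its last target. There are 200 camera calls.

### The job

The walnut bass board in the vise still lacks one of its four keys, and the axle rod is waiting inside the board to go through it. Pick up the loose key from the counter, feed it tail first and button up through the empty window from the same side as the other keys, until its pivot hole lies on the axle line in the middle of the board's thickness and its button stands in row with the other three. Finish holding it there, level, still and gripped in the fingers, ready for the rod; leave the jar, the screwdriver and the spare pearl cap where they are.

Things in the scene. Friction and masses are not known exactly. Their poses are not given: they have to be found in the camera images.
- key: the loose bass key, a boxwood lever lying button up on the counter, 14 to 24 g. Shank 9 mm wide (y), 12 mm high (z). Origin on the underside below the pivot hole; x runs along the shank to the tail, z up. The tail ends at x = +48 mm, its last 8 mm tapering to 5 by 7 mm. Round head at x = -62 mm, 18 mm in diameter, 12 mm high. Grip the bare shank between x = -50 mm and the board
- key_pivot (a point): centre of the key's pivot hole (a brass-bushed cross hole, along the key's y), 6 mm above its underside; axes as the key's
- key_tail (a point): centre of the key's tail end, 48 mm from the pivot hole along the key's +x; axes as the key's
- key_button (a point): top centre of the pearl button on the key's head, 62 mm from the pivot hole along the key's -x, 17 mm above its underside; the button is 16 mm in diameter and 5 mm thick
- board: walnut bass button board, clamped upright in the vise, fixed: 18 mm thick (x), 180 mm long (y), 88 mm high (z). Origin at the centre of its underside, +x away from the robot, z up. Four through windows 11 mm wide, 14 mm high, centres 62 mm above the underside at y = +60, +20, -20, -60 mm. The first three hold fitted keys like the loose one, buttons on the -x side; that at y = -60 mm is empty
- window (a point): centre of the empty window (mid-width, mid-height, mid-thickness of the board), a point on the axle line; axes as the board's. Its front mouth is 9 mm to -x, and a key has 1 mm clearance all round in it. The 3 mm axle rod sticks out of the board's +y end by 38 mm and ends inside the wood before this window; 12 mm brass rod guides on both ends
- vise: cast iron bench vise, fixed, origin on the counter below the plane between the jaws, x away from the robot. Jaws 90 mm wide (y), 37 mm thick each, tops 115 mm above the counter, 20 to 30 mm under the windows' lower edges. Nose (87 mm high) and screw reach 167 mm to -x; the tommy bar hangs from the screw head, its top 98 mm high
- jar: squat amber glass jar with a dark lid, 68 mm in diameter, 62 mm high, origin at the centre of its underside; a bystander
- screwdriver: wood-handled screwdriver lying on the counter, 190 mm long along its x, origin on the underside; a bystander
- cap: spare mother-of-pearl key cap, a disc 22 mm in diameter and 8 mm thick, origin at the centre of its underside; a bystander
Things that resemble listed ones, but are neither listed nor needed, are in the scene too. Of the things shaped like the key, the wooden one is meant.

How it is judged:
On the way, in this order (a step that is already met when the one before it is completed fails the run):
1. the key is off the counter, lifted in the fingers (height (world z) of key_pivot above 0.05 m and contact force between the fingers and key above 1 N), for 0.1 s.
2. its tail has entered the empty window from the button side (x of key_tail in the frame of window above -0.004 m and x of key_pivot in the frame of window below -0.02 m and y of key_tail in the frame of window between -0.0045 and 0.0045 m and z of key_tail in the frame of window between -0.005 and 0.005 m), for 0.05 s.
At the end, for the whole second after the job is handed in: the key sits in the empty window, button up on the same side as the other keys, its pivot hole within 3 mm of the axle line in depth and within 2.5 mm of the window's centre sideways and in height, within about 8 degrees of square and level, still, and gripped in the fingers (contact above 3 N) (x of key_pivot in the frame of window between -0.003 and 0.003 m and y of key_pivot in the frame of window between -0.0025 and 0.0025 m and z of key_pivot in the frame of window between -0.0025 and 0.0025 m and x of key_button in the frame of window below -0.05 m and angle between the x axis of key and the x axis of board, either way round below 0.15 rad and angle between key's own z axis and vertical below 0.15 rad and contact force between the fingers and key above 3 N and linear speed of key below 0.01 m/s); the arm keeps its last pose, push and grip.
It fails at once if the jar is moved by more than 30 mm (distance of jar from where it was at the start of the episode above 0.03 m).
It fails at once if the screwdriver is moved by more than 30 mm (distance of screwdriver from where it was at the start of the episode above 0.03 m).
It fails at once if the spare pearl cap is moved by more than 30 mm (distance of cap from where it was at the start of the episode above 0.03 m).
It also fails if it takes over 42 s, if anything falls off the work surface, if the arm or the gripper's body presses on something with over 40 N, if the wrist force passes 120 N, or if a joint passes its speed limit or range.

## Working session

There is one attempt and no reset: what is moved stays moved. The work goes in short steps, Python scripts to look and compute and a shell command to move; the robot and the scene stay as the last step left them, time stands still between calls to the robot, and variables do not carry over. Pictures are saved under pics/ and viewed, at most 10 in all, crops included, and the job is handed in when it is done.

```bash
mkdir -p pics; cat > h.py <<'E'
import numpy as np, cv2
from station import bot, optics, order
def shot(n,f=None):
    c=optics.camera(n)
    if f: cv2.imwrite('pics/'+f,c['pixels'])
    return c
def proj(c,X):
    p=(c['R']@np.atleast_2d(X).T+np.reshape(c['t'],(3,1))); q=c['camera_matrix']@p
    return (q[:2]/q[2]).T
def ray(c,uv):
    d=np.linalg.inv(c['camera_matrix'])@np.array([uv[0],uv[1],1.]); R=np.array(c['R'])
    return -R.T@np.ravel(c['t']), R.T@d
def onz(c,uv,z):
    o,d=ray(c,uv); return o+d*(z-o[2])/d[2]
def tri(c1,p1,c2,p2):
    o1,d1=ray(c1,p1);o2,d2=ray(c2,p2)
    s=np.linalg.lstsq(np.c_[d1,-d2],o2-o1,rcond=None)[0]
    a=o1+d1*s[0];b=o2+d2*s[1]; return (a+b)/2,np.linalg.norm(a-b)
E
python3 - <<'E'
from h import *
import pickle
d={}
for n in('scene','top'):
    c=shot(n,n+'0.png'); d[n]=c
    print(n,-np.array(c['R']).T@np.ravel(c['t']),np.round(c['camera_matrix'],0).tolist(),np.round(c['R'],2).tolist())
pickle.dump(d,open('c0.pkl','wb'))
s=bot.read_state(); print(s)
E
```

```text
scene [ 1.53890238 -0.24347799  0.87926632] [[461.0, 0.0, 280.0], [0.0, 461.0, 212.0], [0.0, 0.0, 1.0]] [[0.23, 0.97, 0.01], [0.57, -0.12, -0.81], [-0.79, 0.19, -0.59]]
top [0.3226299  0.00510925 1.35121621] [[463.0, 0.0, 272.0], [0.0, 463.0, 211.0], [0.0, 0.0, 1.0]] [[-0.02, -1.0, 0.0], [-0.99, 0.02, -0.15], [0.15, -0.0, -0.99]]
{'time': 0.1, 'joints': array([-1.409615  ,  0.43515128,  0.02494996,  1.5739784 , -0.01159788,
        1.1339981 , -0.07510269]), 'joint_velocities': array([-0.00192115, -0.00171922, -0.00065723, -0.00144046,  0.00202677,
       -0.00075656,  0.0007461 ]), 'joint_torque': array([ 3.75658696e-03, -6.71756244e+01,  1.02862380e+00, -3.16901493e+01,
        1.58749474e-02,  7.28073064e-03,  8.56012264e-06]), 'ee_pos': array([0.16287358, 0.60290932, 0.20211617]), 'tool_rot': array([ 1.31533108e-01,  9.91311534e-01, -6.94410394e-04, -3.21775396e-05]), 'ft_force': array([ 0.47638098,  0.28399339, -0.57253838]), 'torque': array([-0.02290121,  0.00192546, -0.02222521]), 'finger_force': 0.0, 'opening': 0.08534467230011483}
```

View pics/scene0.png

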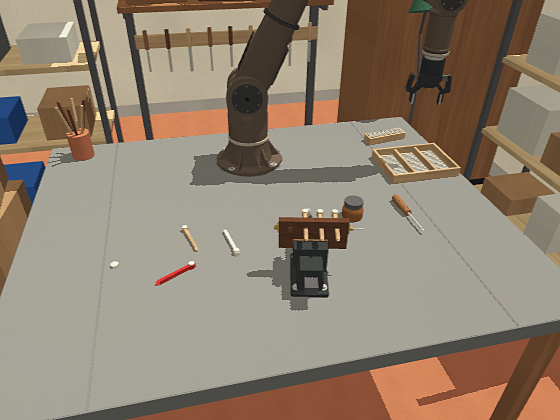

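View pics/top0.png

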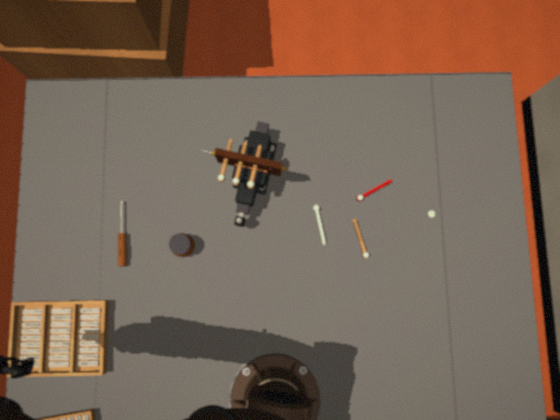

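Candidates for the key:
- Orange wooden one: top (360,238), scene (190,238).
- Pale metal one: top (320,225), scene (231,242).
- Red one: top (375,190), scene (176,273).

The fitted keys sit in the board at top (230-255,160). I choose the wooden one at top (360,238), with its head at (366,255) towards the robot. A close crop will check the choice.

```bash
python3 - <<'E'
import pickle; from h import *
d=pickle.load(open('c0.pkl','rb'))
t=d['top']['pixels'];s=d['scene']['pixels']
r=lambda a,f,w,h:cv2.resize(a,(w,h),interpolation=cv2.INTER_CUBIC)
a=r(t[120:270,200:400],0,800,600)
b=r(s[195:305,150:370],0,800,400)
cv2.imwrite('pics/tc.png',a);cv2.imwrite('pics/sc.png',b)
E
```

```text
(no output)
```

View pics/tc.png

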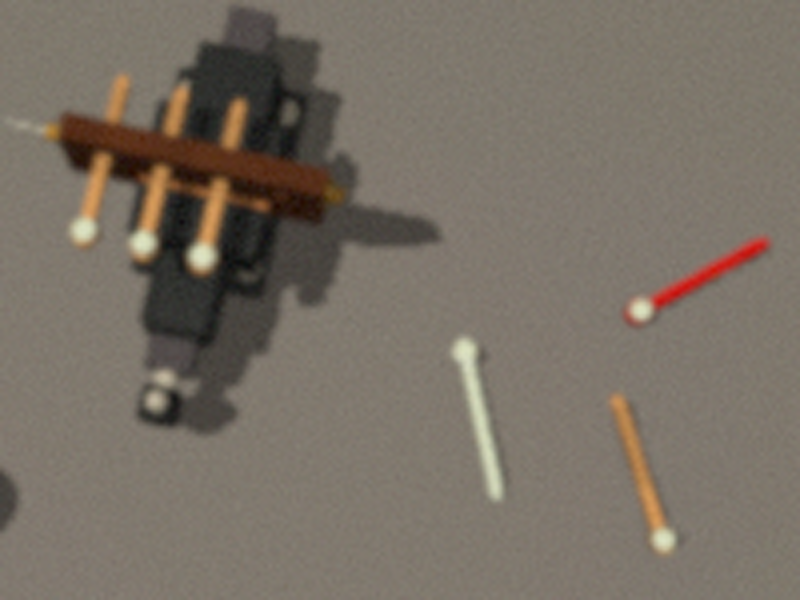

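View pics/sc.png

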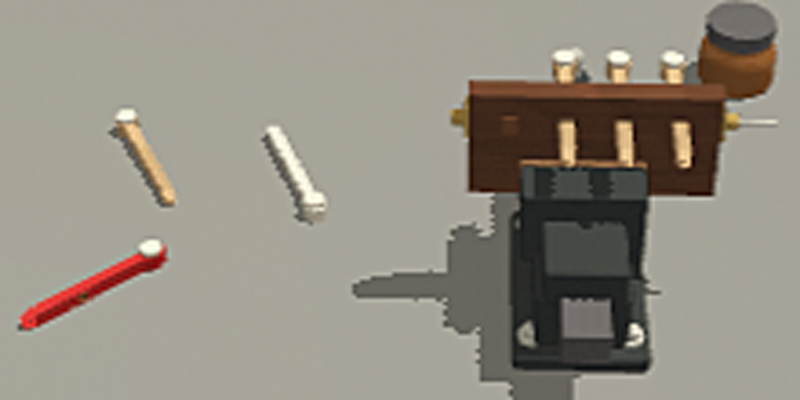

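The top crop shows the wooden key with its pearl head at crop (663,540) and tail at (617,398). It is boxwood coloured like the fitted keys, unlike the red and pale ones, so the choice holds. The empty window shows in the scene crop at (510,125), and the fitted buttons are at crop (565,57), (619,57) and (673,57).

```bash
cat >> h.py <<'E'
def white(c,box,thr=150):
    u0,v0,u1,v1=box; p=c['pixels'][v0:v1,u0:u1].astype(int)
    mn=p.min(2); m=((mn>thr)&(p.max(2)-mn<60)).astype(np.uint8)
    n,l,st,ce=cv2.connectedComponentsWithStats(m)
    out=[]
    for i in range(1,n):
        if st[i,4]<6: continue
        k=cv2.dilate((l==i).astype(np.uint8),np.ones((3,3)))>0
        w=np.clip(mn-(thr-40),0,60)*k; y,x=np.mgrid[:w.shape[0],:w.shape[1]]
        out.append(((x*w).sum()/w.sum()+u0,(y*w).sum()/w.sum()+v0,int(st[i,4])))
    return out
def wood(c,box):
    u0,v0,u1,v1=box; h=cv2.cvtColor(c['pixels'][v0:v1,u0:u1],cv2.COLOR_BGR2HSV)
    m=cv2.inRange(h,(8,80,120),(22,255,255)); n,l,st,ce=cv2.connectedComponentsWithStats(m)
    out=[]
    for i in range(1,n):
        if st[i,4]<8: continue
        y,x=np.nonzero(l==i); P=np.c_[x,y].astype(float); m_=P.mean(0)
        a=np.linalg.svd(P-m_,full_matrices=False)[2][0]; s=(P-m_)@a
        out.append((np.round(m_+[u0,v0],2),np.round(m_+a*s.min()+[u0,v0],2),np.round(m_+a*s.max()+[u0,v0],2),int(st[i,4])))
    return out
E
python3 - <<'E'
import pickle; from h import *
d=pickle.load(open('c0.pkl','rb')); T=d['top'];S=d['scene']
for nm,c,b in(('T',T,(210,170,262,192)),('S',S,(296,206,342,218)),('Tk',T,(345,210,380,265)),('Sk',S,(175,222,205,255))):
    print(nm,'white',[tuple(np.round(x,2)) for x in white(c,b)],[tuple(np.round(x,2)) for x in white(c,b,185)])
for nm,c,b in(('T',T,(210,130,290,190)),('S',S,(270,195,360,250)),('Tk',T,(345,210,380,265)),('Sk',S,(175,222,205,255))):
    print(nm,'wood',*wood(c,b),sep='\n ')
E
```

```text
T white [(np.float64(220.24), np.float64(176.81), np.float64(24.0)), (np.float64(235.09), np.float64(180.13), np.float64(20.0)), (np.float64(250.06), np.float64(183.45), np.float64(21.0))] [(np.float64(220.44), np.float64(176.89), np.float64(6.0))]
S white [(np.float64(317.96), np.float64(210.33), np.float64(334.0))] [(np.float64(305.57), np.float64(209.62), np.float64(19.0)), (np.float64(319.74), np.float64(210.08), np.float64(15.0)), (np.float64(334.57), np.float64(210.31), np.float64(15.0))]
Tk white [(np.float64(365.5), np.float64(254.42), np.float64(16.0))] []
Sk white [(np.float64(189.54), np.float64(237.8), np.float64(799.0))] [(np.float64(184.14), np.float64(226.04), np.float64(14.0))]
T
 wood
 (array([228.98, 144.48]), array([230.92, 137.98]), array([227.23, 150.37]), 58)
 (array([243.46, 147.22]), array([244.84, 140.97]), array([242.13, 153.25]), 54)
 (array([258.16, 150.57]), array([259.49, 144.88]), array([256.68, 156.92]), 49)
 (array([212.39, 152.28]), array([212.89, 149.98]), array([211.81, 154.96]), 18)
 (array([223.56, 166.48]), array([225.6, 157.9]), array([221.73, 
[... 299 characters left out ...]
59.01, 211.74]), array([351. , 211.7]), 25)
 (array([313.48, 219.19]), array([273.68, 221.5 ]), array([347.89, 217.19]), 236)
 (array([320.04, 214.8 ]), array([322.97, 211.97]), array([317.88, 216.88]), 25)
 (array([287., 217.]), array([280., 217.]), array([294., 217.]), 15)
 (array([350.73, 227.47]), array([349.32, 225.74]), array([352.48, 229.61]), 15)
 (array([312.47, 235.35]), array([292.84, 236.69]), array([326.62, 234.39]), 139)
 (array([337.3 , 233.85]), array([336.76, 227.93]), array([337.87, 240.1 ]), 53)
Tk
 wood
 (array([359.01, 235.36]), array([353.39, 217.87]), array([364.33, 251.9 ]), 177)
Sk
 wood
 (array([190.29, 238.68]), array([183.43, 227.15]), array([197.01, 249.99]), 97)
```

```bash
python3 - <<'E'
import pickle; from h import *
np.set_printoptions(precision=4,suppress=True)
d=pickle.load(open('c0.pkl','rb')); T=d['top'];S=d['scene']
tb=[(220.24,176.81),(235.09,180.13),(250.06,183.45)]; sb=[(334.57,210.31),(319.74,210.08),(305.57,209.62)]
B=[]
for a,b in zip(tb,sb):
    X,e=tri(T,a,S,b); B.append(X); print('button',X,e)
B=np.array(B)
for z in(.153,.158,.163): 
    P=np.array([onz(T,a,z) for a in tb]); Q=np.array([onz(S,a,z) for a in sb]); print(z,P.ravel(),Q.ravel())
    print(' spacing',np.linalg.norm(P[2]-P[0]),np.linalg.norm(Q[2]-Q[0]),'yaw',np.arctan2(*(P[0]-P[2])[[0,1]]*[-1,1]))
print('tails top z.148',[onz(T,a,.148) for a in((230.92,137.98),(244.84,140.97),(259.49,144.88))])
X,e=tri(T,(365.5,254.42),S,(184.14,226.04)); print('key btn',X,e, onz(T,(365.5,254.42),.017),onz(S,(184.14,226.04),.017))
for z in(.006,.012): print('key tail',z,onz(T,(353.39,217.87),z),onz(S,(197,250),z),'mid',onz(T,(359.01,235.36),z),onz(S,(190.3,238.7),z))
for n,a in(('jar',(181,244)),('cap',(431,213)),('sd',(122,240))): print(n,onz(T,a,.0))
E
```

```text
button [0.6005 0.1343 0.1589] 1.4125817196504924e-05
button [0.591  0.0955 0.1589] 0.00047868709407486405
button [0.5815 0.0574 0.1595] 0.0029912629553473487
0.153 [0.6019 0.135  0.153  0.5922 0.0957 0.153  0.5825 0.0563 0.153 ] [0.5928 0.1374 0.153  0.5833 0.0985 0.153  0.5731 0.0617 0.153 ]
 spacing 0.08104911251565476 0.07827733009125261 yaw -0.24134641579768445
0.158 [0.6007 0.1344 0.158  0.5911 0.0954 0.158  0.5815 0.056  0.158 ] [0.5993 0.1348 0.158  0.5899 0.0962 0.158  0.5798 0.0596 0.158 ]
 spacing 0.08071090513689948 0.0777384277116122 yaw -0.24134641579768304
0.163 [0.5996 0.1339 0.163  0.59   0.095  0.163  0.5804 0.0558 0.163 ] [0.6058 0.1322 0.163  0.5964 0.0938 0.163  0.5864 0.0575 0.163 ]
 spacing 0.08037269775814423 0.0771995253319719 yaw -0.24134641579768432
tails top z.148 [array([0.7096, 0.1066, 0.148 ]), array([0.7006, 0.0692, 0.148 ]), array([0.689, 0.03 , 0.148])]
key btn [ 0.3978 -0.2664  0.0182] 0.0011987944663339467 [ 0.3978 -0.2673  0.017 ] [ 0.3964 -0.2659  0.017 ]
key tail 0.006 [ 0.5059 -0.2392  0.006 ] [ 0.5034 -0.2372  0.006 ] mid [ 0.4541 -0.2533  0.006 ] [ 0.4476 -0.2522  0.006 ]
key tail 0.012 [ 0.5051 -0.2382  0.012 ] [ 0.5106 -0.2372  0.012 ] mid [ 0.4535 -0.2522  0.012 ] [ 0.4551 -0.2521  0.012 ]
jar [0.4389 0.2663 0.    ]
cap [ 0.517  -0.4701  0.    ]
sd [0.4538 0.4387 0.    ]
```

```bash
cat >> h.py <<'E'
from scipy.spatial.transform import Rotation as Ro
def plan(*targets):
    s=bot.read_state(); R=Ro.from_quat(s['tool_rot']).as_matrix(); y0=np.arctan2(R[1,0],R[0,0])
    print('t',round(s['time'],2),'tcp',np.round(s['ee_pos'],4),'yaw',round(y0,4),'tilt',np.round(R[:2,2],4),'open',round(s['opening'],4),'ff',np.round(s['finger_force'],1),'F',np.round(s['ft_force'],1),'j',np.round(s['joints'],2))
    for x,y,z,w in targets: print(np.round(R.T@(np.array([x,y,z])-s['ee_pos'])*1000,1),'turn',round(-(w-y0),3))
E
python3 - <<'E'
from h import *
plan((.40,.35,.2,1.8),(.45,0,.2,.8),(.4287,-.2589,.12,.25))
E
```

```text
t 0.1 tcp [0.1629 0.6029 0.2021] yaw 2.8778 tilt [-0.0002 -0.0014] open 0.0853 ff 0.0 F [ 0.5  0.3 -0.6] j [-1.41  0.44  0.02  1.57 -0.01  1.13 -0.08]
[-294.9 -182.3    2.4] turn 1.078
[-434.4 -507.2    2.9] turn 2.078
[-481.4 -762.6   83.2] turn 2.628
```

```bash
python3 -m jog '[[[0.5,-40,-25,0,0.12],[0.5,-75,-45,0,0.24],[0.5,-108,-67,0,0.36],[0.5,-140,-87,0,0.48],[0.5,-172,-107,0,0.6],[0.5,-204,-127,0,0.72],[0.5,-236,-147,0,0.84],[0.5,-268,-167,0,0.96],[0.5,-295,-185,0,1.08],[0.5,-310,-220,0,1.2],[0.5,-325,-255,0,1.32],[0.5,-340,-290,0,1.44],[0.5,-355,-325,0,1.56],[0.5,-370,-360,0,1.68],[0.5,-385,-395,0,1.8],[0.5,-400,-430,0,1.92],[0.5,-420,-465,0,2.04],[0.5,-434,-500,0,2.16],[0.5,-434,-507,0,2.28],[0.5,-434,-507,0,2.28]]]' 40; python3 - <<'E'
from h import *
plan((.4287,-.2589,.10,.25))
E
```

```text
time: 1.77
ee_pos: [0.4493, -0.0024, 0.2028]
tool_rot: [0.957, 0.289, -0.0, 0.0]
ft_force: [-0.0, -0.9, -0.6]
opening: 0.0425
finger_force: 0.0
t 1.77 tcp [ 0.4493 -0.0024  0.2028] yaw 0.5863 tilt [-0.0002 -0.0004] open 0.0425 ff 0.0 F [-0.  -0.9 -0.6] j [-0.76  0.16  0.75  2.02 -0.13  1.01 -0.93]
[-159.   202.3  102.9] turn 0.336
```

```bash
python3 -m jog '[[[0.5,-20,25,10,0.05],[0.5,-40,50,20,0.1],[0.5,-60,75,30,0.15],[0.5,-80,100,45,0.2],[0.5,-100,125,60,0.25],[0.5,-120,150,75,0.3],[0.5,-140,176,90,0.336],[0.5,-159,202,103,0.336],[0.5,-159,202,103,0.336],[0.5,-159,202,103,0.336],[0.5,-159,202,103,0.336]]]'; python3 - <<'E'
from h import *
plan((.4287,-.2589,.04,.25),(.4287,-.2589,.003,.25))
c=shot('scene'); p=c['pixels']
for X in([.4287,-.2589,.10],[.4577,-.2514,.012],[.3977,-.2667,.017]): print(proj(c,X))
t=shot('top')
cv2.imwrite('pics/a1.png',np.hstack([cv2.resize(p[180:270,140:260],(400,300),interpolation=3),cv2.resize(t['pixels'][190:280,300:420],(400,300),interpolation=3)]))
E
```

```text
time: 2.68
ee_pos: [0.4323, -0.2542, 0.0994]
tool_rot: [0.991, 0.132, -0.0, -0.001]
ft_force: [0.9, 0.4, 0.1]
opening: 0.0427
finger_force: 0.0
t 2.68 tcp [ 0.4323 -0.2542  0.0994] yaw 0.2654 tilt [-0.0009  0.0013] open 0.0427 ff 0.0 F [0.9 0.4 0.1] j [-0.16  0.44  0.79  2.04 -0.42  0.83 -0.43]
[-4.7  3.7 59.4] turn 0.015
[-4.7  3.8 96.4] turn 0.015
[[184.11112072 209.69151252]]
[[190.62086631 239.20367953]]
[[183.88626377 226.34246641]]
```

View pics/a1.png

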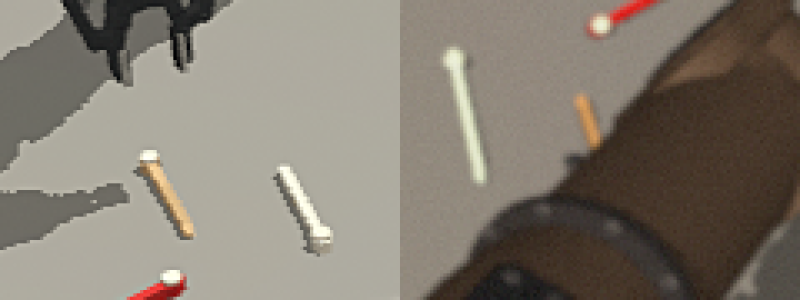

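```bash
python3 -m jog '[[[0.5,-4.5,3.5,20,0.015],[0.5,-4.5,3.5,40,0.015],[0.5,-4.5,3.5,60,0.015],[0.5,-4.5,3.5,60,0.015],[0.5,-4.5,3.5,60,0.015],[0.5,-4.5,3.5,60,0.015]]]'; python3 - <<'E'
from h import *
plan((.4287,-.2589,.003,.25))
E
```

```text
time: 3.28
ee_pos: [0.4294, -0.2597, 0.0408]
tool_rot: [0.992, 0.124, 0.001, 0.0]
ft_force: [0.1, 0.9, -0.3]
opening: 0.0424
finger_force: 0.0
t 3.28 tcp [ 0.4294 -0.2597  0.0408] yaw 0.2486 tilt [ 0.0011 -0.0001] open 0.0424 ff 0.0 F [ 0.1  0.9 -0.3] j [-0.07  0.53  0.71  2.09 -0.53  0.71 -0.35]
[-0.5 -1.  37.8] turn -0.001
```

```bash
python3 -m jog '[[[0.5,0,-0.5,12,0],[0.5,0,-0.5,25,0],[0.5,0,-0.5,36.5,0],[0.5,0,-0.5,36.5,0],[0.5,0,-0.5,36.5,0],[0,0,-0.5,36.5,0],[0,0,-0.5,36.5,0],[0,0,-0.5,36.5,0],[0,0,-0.5,36.5,0],[0,0,-0.5,36.5,0],[0,0,-0.5,36.5,0],[0,0,-0.5,36.5,0],[0,0,-0.5,36.5,0],[0,0,-0.5,36.5,0]]]' 40; python3 - <<'E'
from h import *
plan((.4287,-.2589,.20,.25))
E
```

```text
time: 4.45
ee_pos: [0.4284, -0.2598, 0.0033]
tool_rot: [0.992, 0.123, -0.0, -0.0]
ft_force: [0.2, -0.3, -0.5]
opening: 0.0002
finger_force: 0.0
t 4.45 tcp [ 0.4284 -0.2598  0.0033] yaw 0.2467 tilt [-0.0001  0.0001] open 0.0002 ff 0.0 F [ 0.2 -0.3 -0.5] j [-0.02  0.58  0.64  2.11 -0.59  0.63 -0.29]
[   0.5   -0.8 -196.7] turn -0.003
```

```bash
python3 - <<'E'
from h import *
c=shot('scene'); t=shot('top')
print('white S',white(c,(165,215,200,240),185),'wood',wood(c,(170,215,215,260)),proj(c,[.4284,-.2598,.0033]))
cv2.imwrite('pics/a2.png',cv2.resize(c['pixels'][190:265,150:250],(800,600),interpolation=3))
E
```

```text
white S [] wood [(array([190.27, 239.12]), array([182.67, 227.56]), array([197.29, 249.81]), 93)] [[187.36471549 235.76507592]]
```

View pics/a2.png

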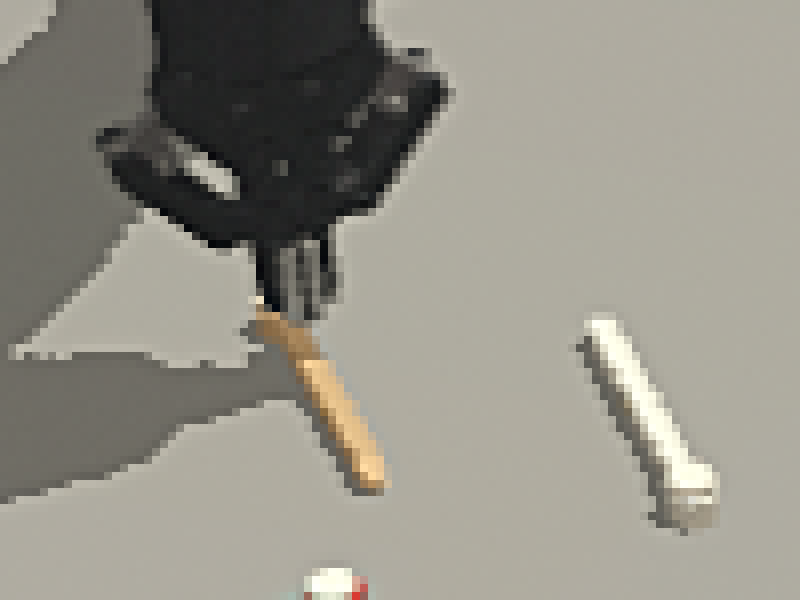

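The fingers shut above the key, with their tips at scene (187,229). The reported TCP projects to (187,236), so the tips stand higher than the reported pose implies. The key itself has not moved. I'll work out the real tip height.

```bash
python3 - <<'E'
from h import *
c=shot('scene'); R=np.array(c['R'])
u,v=187.3,229.6
for dx in(0,.011):
    for z in(.0033,.015,.02,.025,.03,.035): print(dx,z,proj(c,[.4284+dx*.97,-.2598+dx*.24,z]).round(1))
g=cv2.cvtColor(c['pixels'],cv2.COLOR_BGR2GRAY); print(g[222:236,180:196])
# base axis check: where does flange/table origin project
s=bot.read_state(); print(s['joint_torque'].round(2))
E
```

```text
0 0.0033 [[187.4 235.8]]
0 0.015 [[186.9 232.7]]
0 0.02 [[186.8 231.4]]
0 0.025 [[186.6 230.1]]
0 0.03 [[186.4 228.8]]
0 0.035 [[186.2 227.5]]
0.011 0.0033 [[188.5 237.8]]
0.011 0.015 [[188.1 234.8]]
0.011 0.02 [[187.9 233.5]]
0.011 0.025 [[187.7 232.2]]
0.011 0.03 [[187.6 230.8]]
0.011 0.035 [[187.4 229.5]]
[[176 138  14  27  59 112 112  45  89 112   9  81 161 177 173 172]
 [181 175  10  26  44  93 116  66  89 114  32  83 164 178 173 172]
 [179 172  10  26  42  91 115  61  75 119  67  54 137 180 173 172]
 [177 170  50  20  45  94 121  86  82 130  64  48 135 179 174 171]
 [176 168  92  15  33  80 120  80  58 115  57  74 161 178 173 172]
 [173 198 223   8  18  65 128 118  65 130 101 116 154 175 172 172]
 [173 167 121  75   8  59 127 116  46 111 148 184 177 173 172 172]
 [178 179 156 149 164 110 122 115  41  77 135 178 174 172 172 172]
 [166  96 102 109 120 140 121 108 125 167 180 174 173 172 172 172]
 [ 90  98 102 110 114 128 142 138 152 181 175 172 172 171 171 172]
 [166  93 101 108 110 113 141 135 140 162 175 173 172 172 172 172]
 [181 189 179 103 106 110 127 136 132 144 175 173 172 172 172 171]
 [165  96 103 106 108 106 105 120 127 128 153 171 171 171 172 172]
 [173 101 106 108 108 108 101 153 221 210 201 183 170 172 171 172]]
[-0.000e+00 -5.567e+01  1.054e+01 -1.707e+01  1.000e-02  0.000e+00
 -0.000e+00]
```

The tips image about 25 mm higher than the reported TCP, with the columns agreeing, so I'll trust the picture. I'll open partly and feel downwards.

```bash
python3 -m jog '[[[0.35,0,0,0,0],[0.35,0,0,0,0],[0.35,0,0,0,0],[0.35,0,0,0,0],[0.35,0,0,4,0],[0.35,0,0,8,0],[0.35,0,0,12,0],[0.35,0,0,12,0],[0.35,0,0,12,0]]]' 40; python3 - <<'E'
from h import *
plan()
c=shot('scene'); g=cv2.cvtColor(c['pixels'],cv2.COLOR_BGR2GRAY); print(g[222:244,174:202])
print('wood',wood(c,(170,215,215,260)))
E
```

```text
time: 5.35
ee_pos: [0.4281, -0.2597, -0.0091]
tool_rot: [0.992, 0.123, -0.0, -0.0]
ft_force: [-0.2, -0.3, 0.2]
opening: 0.0297
finger_force: 0.0
t 5.35 tcp [ 0.4281 -0.2597 -0.0091] yaw 0.2465 tilt [-0.0007  0.0003] open 0.0297 ff 0.0 F [-0.2 -0.3  0.2] j [-0.    0.6   0.62  2.12 -0.61  0.61 -0.27]
[[ 34  33  36  37  35  35  24  60 137 179 173 172 172 172 173 179 171   0
   46 115 136  38  83 162 178 172 172 172]
 [ 33  33  33  34  34  33  26  89 165 178 171 170 171 172 172 177 171  45
   34  94 120  61  52 136 180 173 172 172]
 [ 25  21  23  29  33  31  23  57 134 172 163 162 165 169 172 177 173  95
   17  79 119  61  53 137 181 174 172 172]
 [ 55 133 151  19  29  29  54  84 154 239 245 242 230 163 170 177 171  93
    5  67 120  64  53 139 181 173 172 172]
 [191 190 178  58  23  34  81 112 153 241 253 253 253 200 168 175 169  92
    5  68 127  95  54 141 181 173 172 172]
 [177 179 174  98  20  35  77 117 129 215 255 254 235 175 172 174 174 135
    1  52 105  93  24 115 182 174 172 172]
 [172 176 170  94  17  25  66 119 102 120 174 149 155 129 165 175 180 171
    0  48 115 117  17 11
[... 1161 characters left out ...]
72 171 172 173 172 172 172]
 [109 107 108 108 108 108 108 107 105 102  99  98 101 103  95 123 187 199
  194 180 169 171 172 172 172 172 172 172]
 [108 108 108 107 106 105 102  99  95 129 186 185 170  96 100 115 170 203
  197 194 180 170 172 172 172 172 172 172]
 [107 105 102  99  97  95 129 185 182 178 176 175 180 167  96  98 111 170
  200 193 179 169 171 172 172 172 172 173]
 [102  98 129 186 183 182 178 176 174 173 173 173 174 180 170  97  89 139
  206 198 194 180 170 172 172 173 172 172]
 [131 184 179 176 175 174 173 173 172 172 173 172 172 175 165  95  98 111
  171 200 197 191 168 171 172 172 172 172]]
wood [(array([190.58, 238.99]), array([184.39, 228.2 ]), array([196.92, 250.05]), 95)]
```

```bash
python3 -m jog '[[[0.35,0,0,2,0],[0.35,0,0,4,0],[0.35,0,0,6,0],[0.35,0,0,8,0],[0.35,0,0,8,0],[0.35,0,0,8,0]]]' 40; python3 - <<'E'
from h import *
plan()
c=shot('scene'); cv2.imwrite('pics/a3.png',cv2.resize(c['pixels'][205:265,150:230],(800,600),interpolation=3))
E
```

```text
time: 5.9
ee_pos: [0.4283, -0.2597, -0.0168]
tool_rot: [0.992, 0.123, -0.0, -0.0]
ft_force: [-0.7, -0.2, 0.5]
opening: 0.0297
finger_force: 0.0
t 5.9 tcp [ 0.4283 -0.2597 -0.0168] yaw 0.2467 tilt [-0.0003  0.0002] open 0.0297 ff 0.0 F [-0.7 -0.2  0.5] j [ 0.01  0.61  0.6   2.12 -0.63  0.59 -0.26]
```

View pics/a3.png

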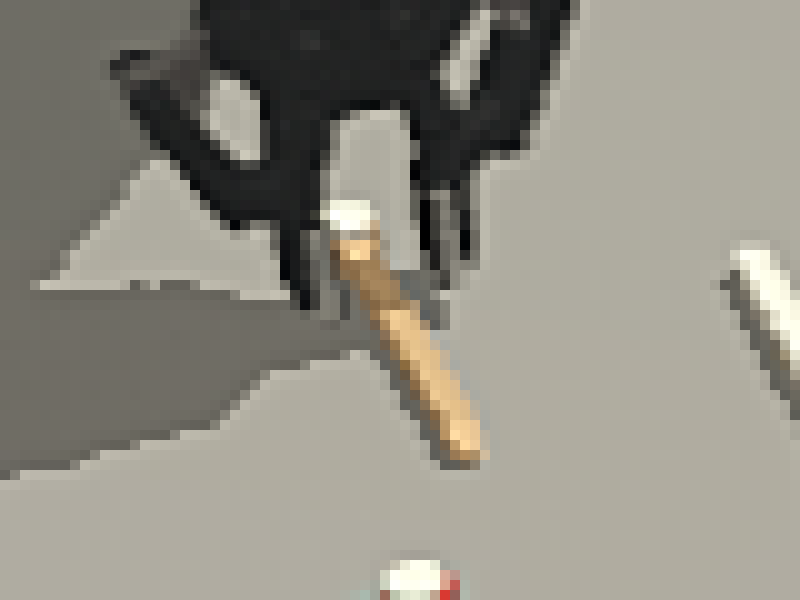

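```bash
python3 -m jog '[[[0.35,0,0,1,0],[0.35,0,0,2,0],[0.35,0,0,3,0],[0.35,0,0,4,0],[0.35,0,0,5,0],[0.35,0,0,5,0]]]' 40; python3 - <<'E'
from h import *
plan()
c=shot('scene'); g=cv2.cvtColor(c['pixels'],cv2.COLOR_BGR2GRAY); print(g[229:243,174:202])
E
```

```text
time: 6.45
ee_pos: [0.4283, -0.2597, -0.0219]
tool_rot: [0.992, 0.123, -0.0, -0.0]
ft_force: [-0.8, -0.4, 0.5]
opening: 0.0301
finger_force: 0.0
t 6.45 tcp [ 0.4283 -0.2597 -0.0219] yaw 0.2467 tilt [-0.0002  0.0001] open 0.0301 ff 0.0 F [-0.8 -0.4  0.5] j [ 0.01  0.62  0.59  2.12 -0.64  0.58 -0.25]
[[110 143 192 147  21  29  45 103 126 119 193 209 212 161 143 175 180 172
    0  40 105 125   7 108 187 175 172 172]
 [184 182 177 137  13  26  59 110 106  56 113 171 228 214 158 177 180 173
   44  36 104 126  36  79 159 176 173 172]
 [174 174 180 173   9  26  44  93 112  80 116 122 132 130 147 183 187 181
   98  36 103 127  57  72 156 176 173 172]
 [173 173 179 172  55  23  43  92 114  71  94 114 139 134 130 111 100  96
   48  16  83 122  76 133 181 174 173 172]
 [177 177 182 176 100  19  34  81 120  91  93 113 128 139 138 131 102 110
  105  53  67 142 167 181 176 173 172 172]
 [188 169 130 181 100  19  25  68 124 109  75 109 108 125 137 131 113 105
  100  44  57 127 149 176 173 172 171 172]
 [102 102 102 107 105  62  20  67 128 120  75 111 105 106 126 119 132 155
  104 104 112 170 180 174 172 171 172 172]
 [107 109 108 109 108  80  14  47 109 122  76 112 107 122 180 211 202 169
   95 102  98 126 178 173 172 172 172 171]
 [108 108 109 111 112 110  86  84 128 118  61 111 107  98 141 207 200 192
  142  90 126 181 175 172 172 172 172 172]
 [109 109 109 108 109 111 112 111 111 100  83 111 108 103 117 171 201 199
  197 176 176 175 173 172 172 172 172 172]
 [109 109 108 108 109 109 109 108 108 107 107 104 102 103  95 124 187 199
  194 182 171 171 173 172 172 172 172 172]
 [108 108 109 107 108 106 103  99  98  97  96 131 174  98 100 114 171 204
  197 194 181 170 172 172 172 172 172 173]
 [109 107 106 102 100  95 129 186 183 182 181 179 181 169  95  98 110 169
  200 193 179 169 171 172 173 172 172 173]
 [109 106 102 131 186 181 180 176 174 174 174 174 175 180 170  97  89 138
  206 198 193 180 170 172 172 172 173 172]]
```

```bash
python3 -m jog '[[[0.35,0,0,1,0],[0.35,0,0,2,0],[0.35,0,0,3,0],[0.35,0,0,3,0],[0.2,0,0,3,0],[0.2,0,0,3,0],[0.2,0,0,3,0]]]' 40
```

```text
time: 7.08
ee_pos: [0.4285, -0.2598, -0.0247]
tool_rot: [0.992, 0.123, 0.0, 0.0]
ft_force: [-1.1, -1.2, 0.2]
opening: 0.0168
finger_force: 0.0
```

No contact yet, so I'll close on the key.

```bash
python3 -m jog '[[[0,0,0,0,0],[0,0,0,0,0],[0,0,0,0,0],[0,0,0,0,0],[0,0,0,0,0]]]' 40; python3 - <<'E'
from h import *
plan()
c=shot('scene'); print(wood(c,(170,215,215,260)))
E
```

```text
time: 7.5
ee_pos: [0.4284, -0.2598, -0.0246]
tool_rot: [0.992, 0.123, 0.0, -0.0]
ft_force: [-0.9, 0.4, 4.9]
opening: 0.0077
finger_force: 40.1
t 7.5 tcp [ 0.4284 -0.2598 -0.0246] yaw 0.2466 tilt [0.0002 0.0001] open 0.0077 ff 40.1 F [-0.9  0.4  4.9] j [ 0.02  0.63  0.59  2.12 -0.64  0.57 -0.25]
[(array([192.14, 242.29]), array([187.21, 232.39]), array([196.38, 250.81]), 66)]
```

```bash
python3 -m jog '[[[0,0,0,-10,0],[0,0,0,-25,0],[0,0,0,-50,0],[0,0,0,-80,0],[0,0,0,-110,0],[0,0,0,-140,0],[0,0,0,-160,0],[0,0,0,-160,0],[0,0,0,-160,0]]]' 40;  python3 - <<'E'
from h import *
plan((.525,.0295,.135,-.241),(.525,.0295,.1174,-.241))
E
```

```text
time: 8.3
ee_pos: [0.4291, -0.2599, 0.1365]
tool_rot: [0.992, 0.123, 0.001, 0.0]
ft_force: [-0.6, 0.8, -1.0]
opening: 0.0078
finger_force: 39.4
t 8.3 tcp [ 0.4291 -0.2599  0.1365] yaw 0.2471 tilt [ 0.0025 -0.0003] open 0.0078 ff 39.4 F [-0.6  0.8 -1. ] j [-0.2   0.39  0.85  2.   -0.37  0.91 -0.48]
[ 163.8 -257.1    1.6] turn 0.488
[ 163.7 -257.1   19.2] turn 0.488
```

```bash
python3 -m jog '[[[0,10,-20,0,0.06],[0,20,-40,0,0.12],[0,30,-60,0,0.18],[0,42,-82,0,0.24],[0,54,-104,0,0.3],[0,66,-126,0,0.36],[0,78,-148,0,0.42],[0,90,-170,0,0.488],[0,103,-192,0,0.488],[0,118,-214,0,0.488],[0,130,-236,0,0.488],[0,144,-252,0,0.488],[0,144,-252,0,0.488],[0,144,-252,0,0.488],[0,144,-252,0,0.488],[0,144,-252,0,0.488]]]' 40;  python3 - <<'E'
from h import *
plan((.525,.0295,.1174,-.241))
import pickle
d={n:shot(n) for n in('scene','top')}; pickle.dump(d,open('c1.pkl','wb'))
a=cv2.resize(d['scene']['pixels'][185:260,260:360],(400,300),interpolation=3); b=cv2.resize(d['top']['pixels'][125:225,205:305],(400,400),interpolation=3)
o=np.zeros((400,800,3),np.uint8); o[:300,:400]=a;o[:,400:]=b; cv2.imwrite('pics/b1.png',o)
E
```

```text
time: 9.63
ee_pos: [0.5057, 0.0186, 0.1349]
tool_rot: [0.993, -0.121, -0.0, 0.0]
ft_force: [0.7, -0.2, -0.1]
opening: 0.0077
finger_force: 39.4
t 9.63 tcp [0.5057 0.0186 0.1349] yaw -0.2431 tilt [-0.001  -0.0004] open 0.0077 ff 39.4 F [ 0.7 -0.2 -0.1] j [-0.86  0.45  0.99  2.   -0.46  0.94 -1.44]
[ 16.1 -15.2  17.5] turn -0.002
```

View pics/b1.png

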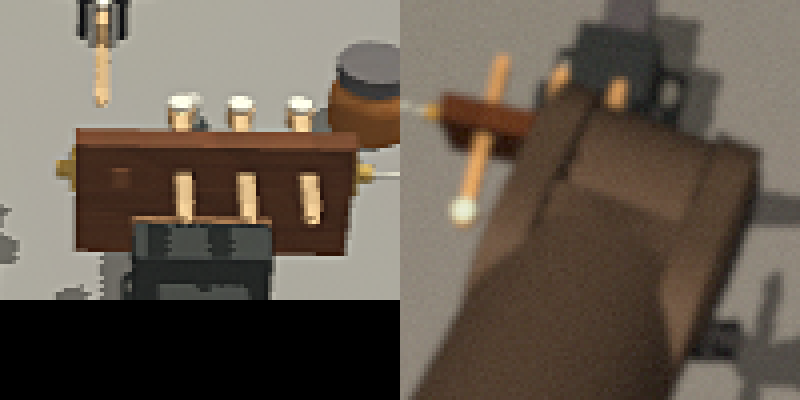

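The scene half shows the held key pointing at the board with its tail at crop (102,103). The empty window's rear mouth is at crop (120,177). The top view is blocked by the arm. I'll compare measured pixels with the predicted points.

```bash
python3 - <<'E'
import pickle; from h import *
np.set_printoptions(precision=2,suppress=True,linewidth=200)
S=pickle.load(open('c1.pkl','rb'))['scene']; S0=pickle.load(open('c0.pkl','rb'))['scene']
W=np.array([.632,.0032,.148]); th=-.241; xd=np.array([np.cos(th),np.sin(th),0]); yd=np.array([-xd[1],xd[0],0]); z=np.array([0,0,1])
print('rear mouth pred',proj(S,W+.009*xd))
g=S['pixels'][:,:,2].astype(int); print(g[222:237,282:299])
print('corners top rear pred',proj(S,[W+.009*xd-.03*yd+.026*z,W+.009*xd+.15*yd+.026*z]),'front',proj(S,[W-.009*xd-.03*yd+.026*z]),'bot',proj(S,[W+.009*xd-.03*yd-.062*z]))
print('fitted tails pred',[proj(S,W+.048*xd+k*yd)[0] for k in(.04,.08,.12)],'exit top',[proj(S,W+.009*xd+k*yd+.006*z)[0] for k in(.04,.08,.12)])
tcp=np.array([.5057,.0186,.1349]); P=tcp+.0302*xd+.0306*z
print('held tail pred',proj(S,P+.048*xd),'pivot',proj(S,P),'tail top',proj(S,P+.048*xd+.0035*z),'tail bot',proj(S,P+.048*xd-.0035*z))
print(g[184:214,278:292])
E
```

```text
rear mouth pred [[289.89 229.16]]
[[ 63  63  62  62  62  62  62  59  58  57  55  55  55  56  55  56  58]
 [ 65  67  67  66  66  66  66  64  65  66  64  62  60  59  61  61  61]
 [ 69  68  67  66  67  65  66  65  66  65  66  65  65  62  62  60  60]
 [ 65  66  65  66  66  65  67  67  65  67  68  68  70  67  66  63  61]
 [ 65  66  66  66  65  65  63  62  61  62  64  65  66  66  66  66  65]
 [ 65  64  65  66  68  72  98 114 113 109  83  65  66  65  66  67  67]
 [ 65  66  64  66  65  67  74  80  81  80  67  63  64  64  63  65  67]
 [ 65  66  66  65  65  66  75  81  82  81  72  63  65  63  64  65  66]
 [ 64  64  66  67  65  66  77  83  84  82  73  63  63  64  65  64  65]
 [ 67  66  66  66  66  69  78  81  82  79  71  65  65  66  65  67  69]
 [ 69  68  68  67  68  68  67  68  68  68  66  66  68  69  68  66  63]
 [ 62  63  62  63  63  64  62  63  63  64  64  62  64  65  65  65  65]
 [ 60  59  61  62  61  63  62  62  61  62  62  62  62  61  62  64  64]
 [ 63  61  61  61  62  62  63  61  62  61  62  61  62  61  61  61  61]
 [ 64  65  65  65  64  64  64  64  64  65  66  65  65  66  65  65  66]]

[... 1461 characters left out ...]
4 174 173 171 184 219 225 220 193 170 172 172 172]
 [173 173 174 173 170 178 210 226 220 192 169 172 172 172]
 [174 173 174 173 170 178 209 226 220 192 169 172 172 172]
 [173 174 173 173 170 189 229 224 220 192 169 173 172 173]
 [173 173 173 173 168 187 226 223 218 192 169 172 173 173]
 [174 173 173 172 169 197 246 240 232 198 169 173 173 173]
 [173 174 173 173 169 198 246 238 231 199 168 173 172 173]
 [174 174 173 173 171 169 199 243 234 201 169 173 173 173]
 [173 174 173 173 172 164 187 235 174 186 171 173 173 173]
 [174 173 174 173 174 169 156 173 205 170 172 173 174 173]
 [173 173 173 173 173 174 173 172 172 172 172 174 173 173]
 [173 173 173 174 173 173 174 173 173 173 173 173 174 174]]
```

Predictions fit the window to 0.2 px (observed (290.0,229.0)). The held key sits 1 px (about 2 mm) to +y of its prediction, so I'll correct for that and line up in front of the mouth.

```bash
cat >> h.py <<'E'
W=np.array([.632,.0032,.148]); th=-.241; xd=np.array([np.cos(th),np.sin(th),0]); yd=np.array([-xd[1],xd[0],0]); zd=np.array([0,0,1.])
OFF=np.array([.0302,.0022,.0306])   # pivot from TCP, along xd,yd,zd
def goal(px): return tuple(W+px*xd-OFF@np.array([xd,yd,zd]))+(th,)
def where():
    s=bot.read_state(); p=s['ee_pos']+OFF@np.array([xd,yd,zd])-W
    print('pivot in window mm',np.round([p@xd*1000,p@yd*1000,p[2]*1000],1)); plan()
E
python3 - <<'E'
from h import *
plan(goal(-.075))
E
```

```text
t 9.73 tcp [0.506  0.0187 0.1352] yaw -0.2432 tilt [-0.0004 -0.    ] open 0.0075 ff 39.4 F [-0.2 -0.5 -0. ] j [-0.86  0.45  0.99  2.   -0.47  0.94 -1.44]
[ 20.8 -12.8  17.8] turn -0.002
```

```bash
python3 -m jog '[[[0,5,-6,9,0],[0,10,-12.8,17.8,0],[0,15,-12.8,17.8,0],[0,20.8,-12.8,17.8,0],[0,20.8,-12.8,17.8,0],[0,20.8,-12.8,17.8,0],[0,20.8,-12.8,17.8,0]]]' 40;  python3 - <<'E'
from h import *
np.set_printoptions(precision=2,suppress=True,linewidth=200)
where()
S=shot('scene'); T=shot('top'); g=S['pixels'][:,:,2].astype(int); print(g[196:222,280:298])
s=bot.read_state(); P=s['ee_pos']+OFF@np.array([xd,yd,zd])
print('tail',proj(S,[P+.048*xd,P+.048*xd+.0035*zd,P+.048*xd-.0035*zd,P+.04*xd+.006*zd]),'axis',proj(S,P+.02*xd),'board top front edge here',proj(S,W-.009*xd+.026*zd),proj(S,W+.009*xd+.026*zd))
print('T',white(T,(250,170,285,200)),wood(T,(250,150,300,200)))
E
```

```text
time: 10.32
ee_pos: [0.5298, 0.0268, 0.1176]
tool_rot: [0.993, -0.121, 0.0, 0.0]
ft_force: [0.5, -0.1, -0.8]
opening: 0.0077
finger_force: 39.4
pivot in window mm [-74.7   0.7   0.2]
t 10.32 tcp [0.53 0.03 0.12] yaw -0.2419 tilt [ 0. -0.] open 0.0077 ff 39.4 F [ 0.5 -0.1 -0.8] j [-0.82  0.51  0.95  1.96 -0.51  0.94 -1.42]
[[173 174 178 173  99  16  70 126 104  99 149 133  65 125  95  17  89 169]
 [174 174 178 173  97  13  70 127 129 205 255 249  93 123  94  13  86 165]
 [174 175 179 174  98  14  69 126 127 199 255 243  38 123  92  12  85 164]
 [174 175 178 173  98  12  70 126 127 198 255 247  53 123  91  14  85 163]
 [174 175 179 173  98  16  70 121 115 208 252 143  59 125  93  16  84 163]
 [174 175 179 174  99  15  71 123  89 114 166 147  62 126  94  16  85 163]
 [174 175 179 172  96  11  69 124  92 118 169 151  64 122  66   9 109 188]
 [174 174 177 169  89   4  62 121 104 139 164 147  64 120  60  24 117 184]
 [173 174 175 181 173 104 111 113  98 127 151 135  61 123 103  89 159 179]
 [174 174 175 176 180 185 175 104 101 142 138 134 107 129 165 185 179 176]
 [174 174 174 174 176 177 
[... 641 characters left out ...]
73 173]
 [176 175 175 175 175 175 175 173 181 212 229 223 195 170 174 175 174 174]
 [180 181 181 181 181 181 181 179 188 221 239 232 203 178 179 178 178 178]
 [136 136 136 136 137 136 134 132 138 152 152 147 131 133 139 152 152 152]
 [123 123 122 123 124 121 118 119 118 118 118 118 120 121 121 122 121 122]
 [125 127 127 126 127 126 123 123 123 123 123 123 125 126 125 126 125 125]
 [132 134 133 131 132 131 129 129 128 129 131 131 133 131 131 130 130 130]
 [ 74  82  98  97  97  96  94  94  94  95  94  95  97  95 102 118 118 117]]
tail [[290.18 220.65]
 [290.21 219.58]
 [290.14 221.71]
 [290.21 217.  ]] axis [[290.11 214.34]] board top front edge here [[290.1  216.86]] [[290.14 221.09]]
T [] []
```

The key axis is at column 290.0, matching the window column. I'll advance gently.

```bash
python3 -m jog '[[[0,4,0,0,0],[0,8,0,0,0],[0,12,0,0,0],[0,14,0,0,0],[0,16,0,0,0],[0,18,0,0,0],[0,20,0,0,0],[0,22,0,0,0],[0,22,0,0,0]]]' 40;  python3 -c "
from h import *
where()"
```

```text
time: 11.17
ee_pos: [0.5515, 0.0218, 0.1175]
tool_rot: [0.993, -0.12, 0.0, 0.0]
ft_force: [-1.7, -0.5, 0.4]
opening: 0.0074
finger_force: 39.4
pivot in window mm [-52.4   1.1   0.1]
t 11.17 tcp [0.5515 0.0218 0.1175] yaw -0.2414 tilt [ 0.0003 -0.0001] open 0.0074 ff 39.4 F [-1.7 -0.5  0.4] j [-0.78  0.54  0.93  1.91 -0.53  0.96 -1.41]
```

```bash
python3 -m jog '[[[0,2,0,0,0],[0,4,0,0,0],[0,6,0,0,0],[0,8,0,0,0],[0,10,0,0,0],[0,10,0,0,0]]]' 40;  python3 - <<'E'
from h import *
where()
np.set_printoptions(precision=2,suppress=True,linewidth=200)
S=shot('scene'); g=S['pixels'][:,:,2].astype(int); print(g[206:234,283:298])
E
```

```text
time: 11.67
ee_pos: [0.5613, 0.0194, 0.1175]
tool_rot: [0.993, -0.12, 0.0, 0.0]
ft_force: [0.4, -0.2, -0.1]
opening: 0.0077
finger_force: 39.4
pivot in window mm [-42.3   1.    0.1]
t 11.67 tcp [0.5613 0.0194 0.1175] yaw -0.2414 tilt [ 0.0004 -0.0002] open 0.0077 ff 39.4 F [ 0.4 -0.2 -0.1] j [-0.76  0.56  0.93  1.88 -0.54  0.97 -1.4 ]
[[174  99  30  62 111 109 181 255 250  88 126 116  11  60 142]
 [174  98  14  70 131 112 113 164 145  66 128 117  22  61 141]
 [174  90   5  72 131 114 117 169 151  70 130 118  19  63 142]
 [174  97  11  68 130 114 119 172 154  72 123  91  13  57 140]
 [169  88   2  62 127 113 115 165 147  70 121  85   2  77 161]
 [181 180 143 111 121 120 129 153 138  91 128 135 106 135 184]
 [176 180 185 175 106  91 120 142 133 104 121 153 186 181 177]
 [175 176 178 170 133 124 165 243 223 116 138 151 178 176 175]
 [175 175 176 177 178 188 218 232 227 201 176 177 175 174 174]
 [176 176 176 176 175 183 214 230 224 196 172 175 174 175 175]
 [181 181 182 182 179 191 226 238 236 217 177 180 179 179 179]
 [138 137 136 134 134 138 153 152 153 150 132 140 154 152 152]
 [124 1
[... 301 characters left out ...]
7  57]
 [ 68  67  66  68  66  67  66  65  65  64  62  61  60  60  61]
 [ 68  67  66  68  65  66  66  66  67  67  67  63  63  61  61]
 [ 67  67  66  67  67  68  66  66  67  68  68  70  69  67  66]
 [ 67  67  67  67  65  62  59  58  59  61  64  67  66  66  67]
 [ 67  67  67  69  65  88 126 122 116  85  64  67  68  67  66]
 [ 66  67  67  65  65  94 149 179 168 116  60  65  64  66  66]
 [ 65  66  67  66  66  74  95 132 120  66  61  64  66  66  66]
 [ 66  66  67  67  67  77  79  79  79  71  61  65  63  66  65]
 [ 67  66  66  67  69  78  80  81  79  71  65  67  67  67  67]
 [ 68  71  70  69  68  68  69  69  68  67  67  67  69  69  67]
 [ 63  63  64  63  63  64  63  64  63  64  63  64  66  65  66]]
```

The tail shows inside the window at (290.2,228), centred, with no force. I'll continue.

```bash
python3 -m jog '[[[0,2.5,0,0,0],[0,5,0,0,0],[0,7.5,0,0,0],[0,10,0,0,0],[0,12.5,0,0,0],[0,15,0,0,0],[0,17.5,0,0,0],[0,20,0,0,0],[0,20,0,0,0]]]' 40;  python3 -c "
from h import *
where()"
```

```text
time: 12.47
ee_pos: [0.5809, 0.0146, 0.1176]
tool_rot: [0.993, -0.12, 0.0, 0.0]
ft_force: [-0.2, -0.8, -1.1]
opening: 0.0076
finger_force: 39.4
pivot in window mm [-22.2   1.    0.2]
t 12.47 tcp [0.5809 0.0146 0.1176] yaw -0.2414 tilt [ 0.0006 -0.0003] open 0.0076 ff 39.4 F [-0.2 -0.8 -1.1] j [-0.72  0.58  0.91  1.84 -0.55  1.   -1.39]
```

```bash
python3 -m jog '[[[0,2.5,0,0,0],[0,5,0,0,0],[0,7.5,0,0,0],[0,10,0,0,0],[0,12.5,0,0,0],[0,15,0,0,0],[0,17.5,0,0,0],[0,20,0,0,0],[0,22,0,0,0],[0,22,0,0,0],[0,22,0,0,0]]]' 40;  python3 - <<'E'
from h import *
where()
import pickle
S=shot('scene');T=shot('top');pickle.dump((S,T),open('c2.pkl','wb'))
o=np.zeros((600,800,3),np.uint8); o[:,:]=cv2.resize(S['pixels'][195:255,270:350],(800,600),interpolation=3); cv2.imwrite('pics/c1.png',o)
g=S['pixels'][:,:,2].astype(int)
for r in range(226,246,1): print(r,g[r,284:297],g[r,300:311],g[r,315:328],g[r,330:344])
print([proj(S,W+.048*xd+k*yd)[0] for k in(0,.04,.08,.12)])
E
```

```text
time: 13.38
ee_pos: [0.602, 0.0094, 0.1176]
tool_rot: [0.993, -0.12, 0.0, 0.0]
ft_force: [0.2, -1.1, -0.1]
opening: 0.0076
finger_force: 39.4
pivot in window mm [-0.4  1.1  0.2]
t 13.38 tcp [0.602  0.0094 0.1176] yaw -0.2413 tilt [ 0.0007 -0.0002] open 0.0076 ff 39.4 F [ 0.2 -1.1 -0.1] j [-0.69  0.61  0.9   1.78 -0.56  1.02 -1.38]
226 [68 67 66 65 62 59 56 57 62 64 67 67 67] [62 60 61 60 56 58 57 60 61 63 61] [64 63 66 65 62 63 59 56 56 58 60 60 58] [61 61 63 62 61 61 60 63 63 63 64 64 65 67]
227 [ 66  69  68  63  77 105  99  95  74  60  66  67  68] [63 63 61 64 76 79 82 77 58 66 67] [68 66 66 63 59 53 51 52 52 58 59 62 61] [61 61 62 61 58 53 50 51 52 58 62 64 64 64]
228 [ 67  66  64  59 144 233 250 245 203  49  64  65  65] [ 68  67  62  75 123 152 151 140  37  63  65] [ 67  67  66  65 108 158 152 147 107  57  64  67  66] [ 69  68  67  64  74 111 130 128 120  72  60  64  67  67]
229 [ 67  67  65  54 136 220 235 231 194  45  61  66  65] [ 66  65  58 118 212 246 246 236  39  60  64] [ 67  67  64  59 149 233 245 240 199  48  62  66  66] [ 67  67  65  62  94 195 251 246 239 156  53  65  
[... 2657 characters left out ...]
74 76 69 51] [61 61 60 61 59 59 58 56 55 57 59 62 63 62]
243 [69 68 68 69 68 69 69 69 69 70 74 77 70] [43 39 51 77 76 75 77 75 75 75 78] [44 42 54 79 77 75 75 75 76 75 76 76 70] [64 64 67 67 67 65 66 67 66 68 67 68 68 68]
244 [68 69 68 68 69 67 69 70 61 46 74 78 72] [44 57 82 77 76 75 74 74 74 75 78] [43 41 54 80 77 75 76 75 75 75 76 76 69] [66 66 66 67 68 67 67 67 68 67 68 69 69 69]
245 [68 71 70 69 70 69 69 70 64 47 73 79 71] [43 40 50 77 76 75 76 75 75 75 78] [44 42 40 51 78 76 75 74 75 76 75 77 69] [64 63 64 64 65 65 64 65 64 65 65 66 65 66]
[array([289.98503426, 238.81248362]), array([305.98791384, 239.07271236]), array([321.99310241, 239.33297864]), array([338.00060048, 239.59328249])]
```

View pics/c1.png

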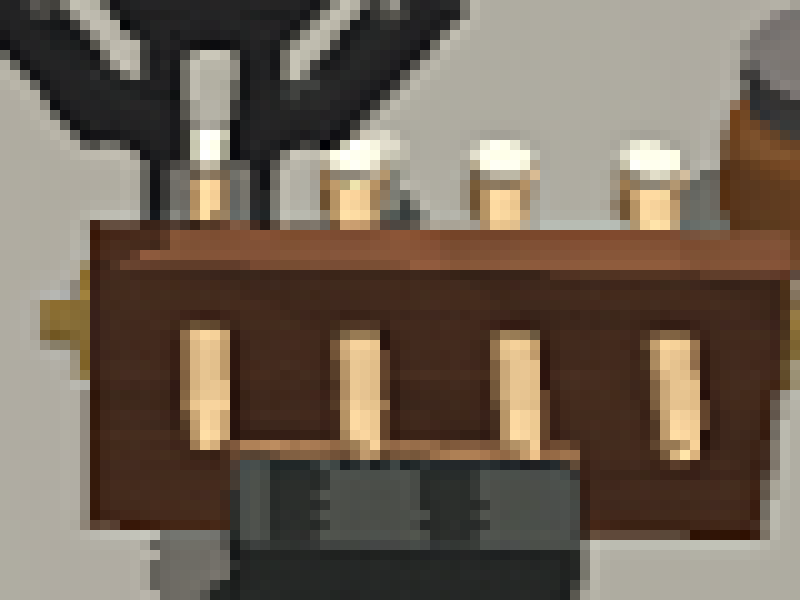

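The key is through. Its tail ends at (290.4,239.3) and the button shows between the fingers at (291,210). It is in row with the fitted ones, perhaps a millimetre high and to +y. I'll compare button and exit rows numerically.

```bash
python3 - <<'E'
from h import *
import pickle
S,T=pickle.load(open('c2.pkl','rb')); p=S['pixels']
for ch in(0,2):
    for c in(290,291,305,306,320,321,334,335): print(ch,c,p[196:220,c,ch])
for k in(0,.04,.08,.12):
    b=W-.062*xd+k*yd; print(k,'btn top',proj(S,b+.011*zd)[0].round(2),'front bottom of btn',proj(S,b+.006*zd+.008*xd)[0].round(2),'front top',proj(S,b+.011*zd+.008*xd)[0].round(2),'head base',proj(S,b+.006*zd+.009*xd)[0].round(2))
print(white(T,(255,170,285,200)))
E
```

```text
0 290 [ 37  35  33  14 185 168 163 163 165 166 166 161 255 249 255 175 110 168
 163 167 162  40  52  55]
0 291 [ 37  36  32  15 185 168 163 163 164 167 167 153 246 234 240 162  92 152
 149 153  93  38  50  54]
0 305 [132  24  31  36  38  40  38  36  36  34  24  53 110 255 239 246 121 173
 155 156 163 112  49  55]
0 306 [ 26  31  38  40  40  37  38  35  32  24  55 129 181 242 237 237 135 147
 143 146 156 107  49  54]
0 320 [161 161 161 161 160 160 160 161 161 160 160 158 151 235 233 241 166  92
 160 156 159 140  43  52]
0 321 [160 161 161 160 161 161 161 161 161 160 161 159 153 212 238 241 166  90
 146 142 148 141  44  52]
0 334 [161 160 161 161 160 160 161 161 161 161 161 159 153 223 235 240 173 113
 161 159 162 154  47  55]
0 335 [160 160 161 160 160 161 161 160 161 161 160 159 153 212 236 238 201 119
 161 155 157 170  46  53]
2 290 [ 36  34  32  13 203 183 178 178 179 181 181 175 255 255 255 204 147 255
 255 255 255  86 127 128]
2 291 [ 35  35  31  11 202 184 179 179 180 181 181 166 255 255 255 189 137 250
 244 247 164  83 125 127]
2 305 [147  21  29  35  38  39  37  36  36  33  22
[... 404 characters left out ...]
 175 175 174 175 172 165 245 255 255 200 140
 255 252 253 243 123 131]
2 335 [174 174 175 174 174 174 175 174 175 175 174 173 166 234 255 255 226 140
 254 246 247 255 123 130]
0 btn top [289.84 209.54] front bottom of btn [289.81 212.81] front top [289.86 211.29] head base [289.81 213.03]
0.04 btn top [304.77 209.78] front bottom of btn [304.79 213.05] front top [304.87 211.53] head base [304.8  213.27]
0.08 btn top [319.71 210.02] front bottom of btn [319.76 213.29] front top [319.88 211.78] head base [319.78 213.51]
0.12 btn top [334.64 210.26] front bottom of btn [334.74 213.53] front top [334.89 212.02] head base [334.77 213.75]
[(np.float64(265.825), np.float64(187.64249999999998), 10)]
```

All three features sit about 0.45 px high, so the key is level but roughly 1 mm high and slightly short and to +y. A small trim follows.

```bash
python3 -m jog '[[[0,0.5,0.4,0.5,0],[0,1,0.8,1,0],[0,1,0.8,1,0],[0,1,0.8,1,0],[0,1,0.8,1,0]]]' 40;  python3 - <<'E'
from h import *
where()
S=shot('scene');T=shot('top'); g=S['pixels'][:,:,2].astype(int)
for r in(227,228,229,230,236,237,238,239,240): print(r,g[r,284:297])
print(S['pixels'][205:215,290,0],S['pixels'][205:215,291,0],white(T,(255,170,285,200)))
print(T['pixels'][180:196,256:276].min(2))
E
```

```text
time: 13.9
ee_pos: [0.6024, 0.0087, 0.1165]
tool_rot: [0.993, -0.12, -0.0, -0.0]
ft_force: [0.8, -0.3, -0.2]
opening: 0.0079
finger_force: 39.4
pivot in window mm [ 0.1  0.5 -0.9]
t 13.9 tcp [0.6024 0.0087 0.1165] yaw -0.2411 tilt [-0.0001  0.0002] open 0.0079 ff 39.4 F [ 0.8 -0.3 -0.2] j [-0.68  0.62  0.9   1.78 -0.56  1.02 -1.38]
227 [ 67  67  68  55  63 108 107 104  79  61  68  67  68]
228 [ 67  66  65  60 175 242 142 151 146  54  64  66  65]
229 [ 68  68  64  52 163 246 240 233 155  51  61  65  66]
230 [ 68  66  64  51 160 240 231 225 148  48  63  65  66]
236 [ 66  64  62  46 177 255 243 240 204  43  62  66  66]
237 [ 65  60  59  45 136 228 246 240 204  39  57  60  60]
238 [ 71  72  69  60  99 200 252 239 152  39  50  51  53]
239 [ 66  66  65  60  94 206 255 249 109 129 177 175 185]
240 [ 69  70  68  67  59  65 100 114  65 102  90  87  90]
[163 164 162 206 251 250 234 128 182 160] [166 166 166 177 237 238 207 112 171 143] [(np.float64(266.00479616306956), np.float64(187.50599520383693), 10)]
[[ 35  36  38  36  27  37  32  35  35  26  27  38  51  58  71  73  71  72
   76  78]
 [ 3
[... 571 characters left out ...]
  73  72
   76  75]
 [ 31  33  33  32  32  28  41  78 136 181 200 173 119  82  71  74  72  75
   75  75]
 [ 32  29  33  36  31  29  31  81 135 175 171 143  98  76  75  75  79  76
   75  76]
 [ 34  29  29  30  31  29  41  71 108 131 124  97  79  71  73  76  81  82
   78  76]
 [ 29  21  30  30  30  32  35  51  76  85  76  78  74  78  78  86  94  95
   89  74]
 [ 29  28  33  36  25  35  31  37  48  57  62  70  72  75  88 103 116 111
   99  82]
 [ 27  28  26  34  29  29  33  34  47  52  64  73  72  83 103 123 123 113
   95  80]
 [ 25  22  37  30  29  41  52  48  58  63  69  77  73  84 108 126 124 116
   98  82]
 [ 29  30  30  34  44  59  69  63  69  70  74  73  79  91 111 126 129 121
  104  91]]
```

```bash
python3 - <<'E'
from h import *
import pickle
T0=pickle.load(open('c0.pkl','rb'))['top'];S,T=pickle.load(open('c2.pkl','rb'))
def edge(c,u,v):
    m=cv2.resize(c['pixels'][v-8:v+9,u-8:u+9].min(2),None,fx=8,fy=8,interpolation=cv2.INTER_LINEAR)>110
    n,l,st,ce=cv2.connectedComponentsWithStats(m.astype(np.uint8)); i=l[68,68]
    y,x=np.nonzero(l==i); f=lambda a,o:a/8-8.44+o
    s=x+y
    return [round(float(q),2) for q in (f(x.max(),u),f(y.max(),v),(s.max())/8-2*8.44+u+v, f(x.min(),u),f(y.min(),v))]
for u,v in((220,177),(235,180),(250,183)): print(edge(T0,u,v))
T=shot('top'); print(edge(T,265,187))
E
```

```text
[224.31, 180.44, 402.12, 212.94, 172.19]
[238.44, 184.06, 419.75, 227.31, 176.56]
[253.31, 186.81, 438.12, 246.81, 179.81]
[268.44, 190.31, 456.75, 263.56, 184.44]
```

The fit agrees within about 1 mm in both views, the forces are near zero and the grip is 39 N. Handing in.

```bash
python3 -c "
from h import *
print(order.finish_job())"
```

```text
the job is handed in; nothing more can be done
None
```

The wooden key is through the empty window and the job is handed in: its pivot is within about 1 mm of the axle line by both cameras, and it is level, still and gripped at 39 N, but no verdict came back.

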